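# Put the mouse away and ease the sticky box lid to its tight spot

### The job

Set the blue mouse down gently, the right way up, inside the open wooden desk box. Then slide the box's lid shut slowly until you feel it start to bind in its swollen groove - don't force it on - and draw it back about two centimetres from there, so that it is left running free. Leave everything else on the desk where it is.

Things in the scene. Friction and masses are not known exactly. Their poses are not given: they have to be found in the camera images.
- mouse_center (a point): Blue plastic mouse, loose, 118 long x 60 wide x 38 mm high, about 0.1 kg, on a 3 mm thick grey mouse pad. The point is its centre, 19 mm above its underside. x axis along its length (wheel and buttons at -x), y across it, z up. Its sides are upright and 60 mm apart from 4 to 23 mm above its underside, over the middle 60 mm of its length; the back is domed.
- deskbox: Wooden box, 164 x 284 mm (its x, y), 75 mm high, fixed to the desk. Origin under its centre, z up. Walls 12 mm; inside 140 x 260 mm, floor 8 mm above the desk. The lid slides along y in grooves of the long walls. The -y end wall is full height (lid meets it when shut); the lid runs out over the +y end. At the start the 155 to 180 mm between -y end wall and the lid's front edge are open from above.
- lid (a joint): Lid opening, m: 0 shut, grows as it slides to the box's +y, at most 0.2, starts 0.16 to 0.185. It runs with a drag of 1 to 1.5 N and stays where left. Closing, somewhere between 0.085 and 0.035 (unseen, differs each time) the swollen groove starts to grip: pushing slowly takes about 4 N after 4 mm, 6 N after 6, 12 N after 13, 20 N after 20. It stays wedged until drawn back, which takes about 3 N.
- lid_bar (a point): Raised dark wooden finger bar across the lid's top near its outer (+y) end, to push the lid by: 90 mm along x, 14 mm along y, 20 mm high. The point is the bar's centre, 77 mm above the desk; the lid's top face is at 67 mm, the box's long-wall lips beside it at 75 mm. At opening q it lies at y = 0.112 + q, x = 0 in the box's frame; axes as the box's. The lid's outer edge is 30 mm beyond it.
- lid_front (a point): Middle of the lid's front edge (the edge that travels towards the full-height end wall), half-way through the 7 mm lid. At lid opening q it lies at y = q - 0.135 in the box's frame, 63.5 mm above the desk. Axes as the box's.
- coaster: Round glass coaster, 100 mm across, 8 mm high; a white mug stands on it. Origin under its centre. Leave alone.
- mug: White mug, 80 mm across, 92 mm high, on the coaster. Origin under its centre. Leave alone.
- dicetower: Small wooden dice tower, 157 mm high shaft 90 x 84 mm with a 105 mm long tray on its +x side. Origin under the centre of its shaft. Leave alone.
- controller: Dark game controller, about 105 x 160 x 55 mm. Origin under its centre. Leave alone.

How it is judged:
On the way, in this order (a step that is already met when the one before it is completed fails the run):
1. the mouse lies in the box, the right way up, let go (z of mouse_center in the frame of deskbox between 0.02 and 0.034 m and x of mouse_center in the frame of deskbox between -0.07 and 0.07 m and y of mouse_center in the frame of deskbox between -0.13 and 0.13 m and angle between mouse_center's own z axis and vertical below 0.2 rad and contact force between the fingers and mouse below 0.1 N), for 0.2 s.
2. the lid has been slid shut into the start of the tight stretch (1 mm or more, resistance about 3 N or more) (y of swell_c0 in the frame of lid_front above 0.001 m), for 0.05 s.
At the end, for the whole second after the job is handed in: The mouse lies at rest on the floor of the box, upright within 0.2 rad. The lid is at rest, clear of the tight stretch by at least 2 mm and by no more than 40 mm (y of swell_c0 in the frame of lid_front between -0.04 and -0.002 m and velocity of joint lid between -0.005 and 0.005 m/s and z of mouse_center in the frame of deskbox between 0.02 and 0.034 m and x of mouse_center in the frame of deskbox between -0.07 and 0.07 m and y of mouse_center in the frame of deskbox between -0.13 and 0.13 m and angle between mouse_center's own z axis and vertical below 0.2 rad and linear speed of mouse below 0.02 m/s); the robot touches nothing.
It fails at once if the lid is forced more than 20 mm into the tight stretch (about 20 N) (y of swell_c0 in the frame of lid_front above 0.02 m).
It fails at once if the mouse is dropped from more than about 25 mm (contact force between the fingers and mouse below 0.05 N and linear speed of mouse above 0.7 m/s).
It fails at once if something else on the desk is shifted by more than 30 mm (distance of any of coaster, mug, dicetower, phonestand, keyboard, wristrest, controller from where it was at the start of the episode above 0.03 m).
It also fails if it takes over 59 s, if anything falls off the work surface, if the arm or the gripper's body presses on something with over 40 N, if the wrist force passes 120 N, or if a joint passes its speed limit or range.

### The arm

A 6-joint arm with a two-finger parallel gripper is mounted at the origin on the work surface. World frame = base frame: x ahead of the robot, y to its left, z up, the work surface at z = 0. Lengths are in m, angles in rad, forces in N, time in s.
With the tool pointing down it reaches from about 0.25 to 0.775 m from the base axis. Payload 4 kg.
Tool frame: the origin (TCP) lies at the very end of the fingers, on their centre line; the grasp point (between the pads) lies 19 mm behind it; z points along the fingers, y is the line along which they close (so a half turn about z gives the same grasp; the last joint's range is limited). The gripper opens to 85 mm and grips with 20 to 120 N. Pads are 22 mm wide; open, the fingers measure 114 mm over their backs; the gripper's body (76 mm by 85 mm) begins 54 mm behind the grasp point. The pads swing forward as they close: fully open they stand 13 mm farther back than shut.
Start: joints at [-0.103, 0.087, 1.371, -0, 1.684, -0.103], TCP at [0.55, -0, 0.231] pointing down, gripper open.
Joint ranges: [-3.1, 3.1], [-0.76, 2.03], [0.27, 2.55], [-1.08, 4.22], [0.17, 2.65], [-2.57, 2.57]. Speed limits (rad/s): [2.79, 2.79, 3.14, 3.14, 3.14, 3.14].

### API

Orientations are given as a 3x3 rotation matrix whose columns are the frame's x, y, z axes.
In Python, from plant import sensors, get_image, camera_model, job_done gives the robot as it stands.
- The arm moves only by the shell command python3 -m crank 'ROWS' [OPENING] [FORCE]. ROWS is JSON, a list of rows, each an object with "translation": the shift along the world's x, y, z in mm, a list of three; "roll": the turn about the world's z in rad. A call has 1 to 8 rows; each row is the pose to reach, as a shift and turn from the pose commanded when the call began; what a row does not reach only later rows make up. A row lasts 1/8 s, in which the tool goes at most 62.5 mm and 10.7 degrees, less where a joint would pass 70% of its speed; a pose out of reach is approached as far as the arm can. A call with a gripper value outside its range is refused whole. OPENING is the gripper's target within -1 to 1 (fully open at 1, half-way at 0, shut at -1), set as the call begins (- or left out, the last holds). The fingers move at their own pace and stop on an object; FORCE is the grip in N (left out, the last holds). Time passes only in rows, so rows that repeat a pose let the fingers close. It gives the time, the measured TCP pose, the force, the opening and the grip force at its end, in the units of the state.
- sensors.state(): the state, without advancing time (a new reading comes with each control period).
- get_image(name): name is "scene" or "side" or "wrist"; returns the picture (400x640x3 uint8, blue, green, red); there is no depth.
- camera_model(name): a dict with "K" (3x3 intrinsics, pixels), "pose" (4x4, takes a point from camera to world coordinates). Camera axes: x right, y down, z forward; pixel columns grow to the right and rows downward; lengths in m; the calibration is good to about 2 mm. A picture is of the moment at which its call begins: read the wrist's pose just before it. camera_model takes no time and is no camera call; for the wrist camera it gives the pose at the moment of the call.
- job_done(): hands the job in; it is judged then, once.
The state is a dict: "time_s": time; "joint_positions": joint angles; "dq": joint speeds; "tau": joint torques, N m; "position": TCP position; "ee_rot": TCP orientation; "ft_force": force on the tool from outside, world axes, zero at the start; "moment": the same for the moment, N m; "opening": finger opening in m; "finger_force": force on a finger pad.
Only numpy, scipy, OpenCV 4.12 (cv2) and the standard library are available. Lean on these libraries where they do the work, as an engineer would, in place of code of your own. Each camera call takes 0.05 s, during which the arm holds its last target. There are 200 camera calls.

## Working session

There is one attempt and no reset: what is moved stays moved. The work goes in short steps, Python scripts to look and compute and a shell command to move; the robot and the scene stay as the last step left them, time stands still between calls to the robot, and variables do not carry over. Pictures are saved under pics/ and viewed, at most 10 in all, crops included, and the job is handed in when it is done.

```bash
mkdir -p pics
python3 - <<'E'
from plant import sensors,get_image,camera_model
import cv2,numpy as np
for n in("scene","side","wrist"):
    cv2.imwrite(f"pics/{n}0.png",get_image(n)); m=camera_model(n); print(n,np.round(m["K"],1).tolist(),np.round(m["pose"],3).tolist())
s=sensors.state(); print(s["time_s"],s["position"],s["ee_rot"],s["ft_force"],s["opening"])
E
```

```text
scene [[466.9, 0.0, 311.7], [0.0, 466.9, 199.1], [0.0, 0.0, 1.0]] [[-0.236, 0.792, -0.564, 1.329], [0.972, 0.183, -0.15, 0.168], [-0.015, -0.583, -0.812, 1.172], [0.0, 0.0, 0.0, 1.0]]
side [[408.1, 0.0, 315.9], [0.0, 408.1, 203.2], [0.0, 0.0, 1.0]] [[0.836, -0.289, 0.467, -0.048], [-0.549, -0.424, 0.72, -1.046], [-0.01, -0.858, -0.513, 0.762], [0.0, 0.0, 0.0, 1.0]]
wrist [[295.1, 0.0, 321.7], [0.0, 295.1, 205.4], [0.0, 0.0, 1.0]] [[1.0, 0.0, -0.002, 0.548], [-0.0, -0.951, -0.309, 0.079], [-0.002, 0.309, -0.951, 0.374], [0.0, 0.0, 0.0, 1.0]]
0.15 [5.49600481e-01 4.88686987e-05 2.30389349e-01] [[-3.49860805e-05  9.99998458e-01 -1.75558366e-03]
 [ 9.99999987e-01  3.52668208e-05  1.59882131e-04]
 [ 1.59943799e-04 -1.75557805e-03 -9.99998446e-01]] [ 0.0154583   0.38011179 -0.28509444] 0.0854335830674474
```

View pics/scene0.png

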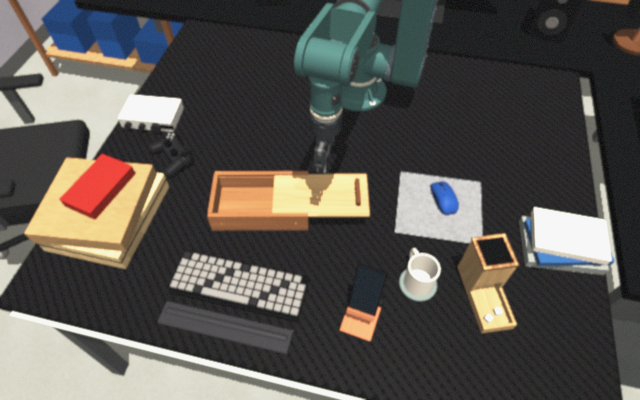

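View pics/side0.png

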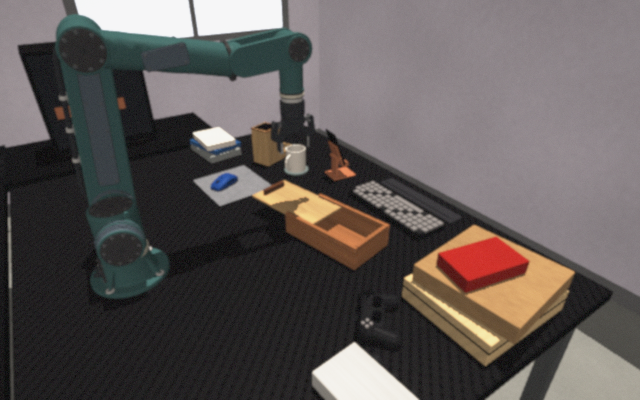

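The scene view shows the box at about (210–310, 172–230), the lid with its dark bar near (358,193), and the mouse at (446,197) on the pad. I'll enlarge that area and locate the mouse roughly.

```bash
cat > h.py <<'E'
import cv2,numpy as np
from plant import sensors,get_image,camera_model
def ray(m,uv,z):
    d=m["pose"][:3,:3]@np.linalg.inv(m["K"])@np.array([*uv,1.]); o=m["pose"][:3,3]
    return o+d*(z-o[2])/d[2]
def blob(img,lo,hi):
    k=cv2.inRange(cv2.cvtColor(img,cv2.COLOR_BGR2HSV),lo,hi)
    return k,max(cv2.findContours(k,0,1)[0],key=cv2.contourArea)
E
python3 - <<'E'
from h import *
i=cv2.imread("pics/scene0.png"); m={k:np.array(v) for k,v in camera_model("scene").items()}
cv2.imwrite("pics/crop0.png",cv2.resize(i[150:250,195:495],(800,267),interpolation=cv2.INTER_CUBIC))
_,c=blob(i[150:250,400:500],(105,120,50),(130,255,255)); c=c+[400,150]
print(cv2.minAreaRect(c)); print(ray(m,cv2.minAreaRect(c)[0],.02))
for p in[(208,228),(308,230),(212,172),(368,216),(370,174)]: print(p,ray(m,p,.07))
E
```

```text
((445.1551513671875, 197.1378936767578), (34.16794204711914, 19.498010635375977), 68.19859313964844)
[0.43104007 0.34847413 0.02      ]
(208, 228) [ 0.72561574 -0.29354676  0.07      ]
(308, 230) [ 0.66873064 -0.01982616  0.07      ]
(212, 172) [ 0.53345133 -0.35446313  0.07      ]
(368, 216) [0.58519977 0.13419628 0.07      ]
(370, 174) [0.43377904 0.11464034 0.07      ]
```

View pics/crop0.png

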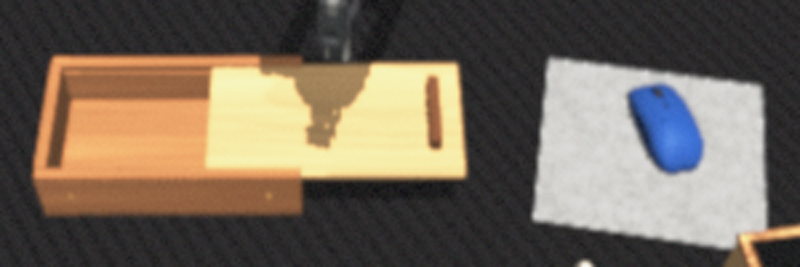

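The wheel is at the upper-left of the mouse (crop (660,92)), so its -x points back towards the robot. Next: box corners, the mouse axis, then a hover.

```bash
python3 - <<'E'
from h import *
i=cv2.imread("pics/scene0.png"); m={k:np.array(v) for k,v in camera_model("scene").items()}
f=lambda x,y:(195+x*.375,150+y*.375)
for n,p,z in[("rim nearleft",(36,177),.075),("rim farleft",(52,57),.075),("rim near right",(303,168),.075),("lidFarR",(460,63),.067),("lidNearR",(467,177),.067),("bar far",(433,76),.087),("bar near",(434,147),.087),("front far",(211,68),.067),("front near",(206,168),.067)]: print(n,ray(m,f(*p),z).round(4))
_,c=blob(i[150:250,400:500],(105,120,50),(130,255,255)); c=c+[400,150]
P=np.array([ray(m,p[0],.02)[:2] for p in c]).astype(np.float32); print(cv2.minAreaRect(P*1000))
E
python3 -m crank '[{"translation":[-15,45,0],"roll":0},{"translation":[-30,90,0],"roll":0},{"translation":[-50,140,0],"roll":0},{"translation":[-65,190,0],"roll":0},{"translation":[-85,240,0],"roll":0},{"translation":[-100,290,0],"roll":0},{"translation":[-119,340,0],"roll":0},{"translation":[-119,340,0],"roll":0}]' 1 20
python3 - <<'E'
from h import *
print(sensors.state()["position"])
m=camera_model("wrist"); i=get_image("wrist"); cv2.imwrite("pics/w1.png",i)
for z in(.02,.03):
  k,c=blob(i,(105,120,30),(130,255,255))
  P=np.array([ray(m,p[0],z)[:2] for p in c]).astype(np.float32); print(z,cv2.minAreaRect(P*1000))
E
```

```text
rim nearleft [ 0.6915 -0.3041  0.075 ]
rim farleft [ 0.5331 -0.3455  0.075 ]
rim near right [ 0.6164 -0.0308  0.075 ]
lidFarR [0.4316 0.1069 0.067 ]
lidNearR [0.5831 0.1402 0.067 ]
bar far [0.4727 0.0821 0.087 ]
bar near [0.5667 0.1004 0.087 ]
front far [ 0.5019 -0.1669  0.067 ]
front near [ 0.6347 -0.1336  0.067 ]
((431.3546447753906, 348.5496520996094), (115.2515640258789, 62.21141052246094), 23.234357833862305)
time_s: 1.15
position: [0.4291, 0.3429, 0.2306]
ee_rot: [[-0.006, 1.0, -0.001], [1.0, 0.006, 0.0], [0.0, -0.001, -1.0]]
ft_force: [0.2, -0.8, 0.3]
opening: 0.0854
finger_force: 0.0
[0.42909676 0.34288568 0.23063905]
0.02 ((425.9792785644531, 345.04022216796875), (114.51805877685547, 61.58103942871094), 26.611658096313477)
0.03 ((426.019775390625, 347.21380615234375), (111.28062438964844, 59.840118408203125), 26.611602783203125)
```

View pics/w1.png

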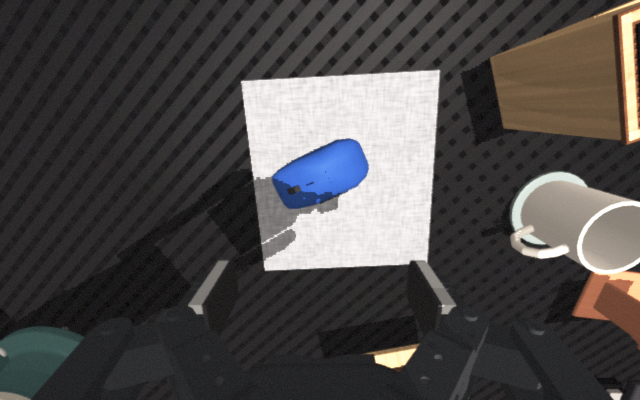

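The wrist view shows the mouse at (320,175), with its wheel end to the left at (290,190). The centre is about (0.427, 0.346) and the yaw about 25°. I'll turn −65° so the fingers close across it, then look again.

```bash
python3 -m crank '[{"translation":[0,0,-10],"roll":-0.17},{"translation":[0,0,-20],"roll":-0.34},{"translation":[0,0,-30],"roll":-0.51},{"translation":[0,0,-40],"roll":-0.68},{"translation":[0,0,-50],"roll":-0.85},{"translation":[0,0,-60],"roll":-1.02},{"translation":[0,0,-60],"roll":-1.13},{"translation":[0,0,-60],"roll":-1.13}]' 1 20
python3 - <<'E'
from h import *
p=sensors.state()["position"];print(p)
m=camera_model("wrist"); i=get_image("wrist"); cv2.imwrite("pics/w2.png",i)
k,c=blob(i,(105,100,20),(130,255,255))
for z in(.02,.03):
  P=np.array([ray(m,q[0],z)[:2] for q in c]).astype(np.float32); print(z,cv2.minAreaRect(P*1000))
E
```

```text
time_s: 2.2
position: [0.4316, 0.3386, 0.1711]
ee_rot: [[0.905, 0.426, -0.0], [0.426, -0.905, -0.001], [-0.001, 0.001, -1.0]]
ft_force: [0.2, 0.1, -0.5]
opening: 0.0851
finger_force: 0.0
[0.43158219 0.33860349 0.17105457]
0.02 ((426.48046875, 346.1887512207031), (114.80438995361328, 59.841854095458984), 25.0745849609375)
0.03 ((429.04156494140625, 347.0789489746094), (110.90101623535156, 57.80723190307617), 25.0745906829834)
```

View pics/w2.png

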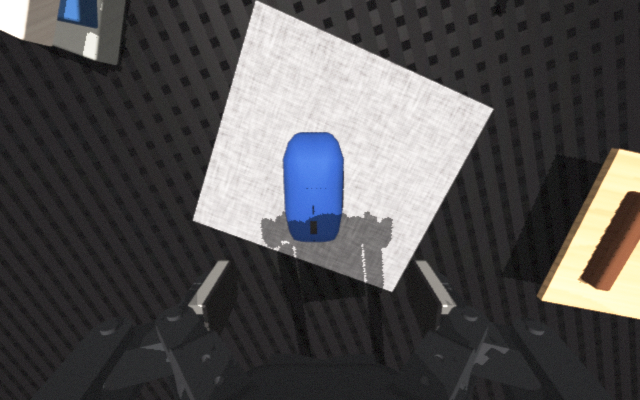

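The mouse is squared up in the wrist view: body (285–343, 132–242), yaw 25.1°, matching the tool. Now descending.

```bash
python3 -m crank '[{"translation":[-4,8,-35],"roll":0},{"translation":[-4,8,-70],"roll":0},{"translation":[-4,8,-100],"roll":0},{"translation":[-4,8,-125],"roll":0},{"translation":[-4,8,-145],"roll":0},{"translation":[-4,8,-156],"roll":0},{"translation":[-4,8,-163],"roll":0},{"translation":[-4,8,-163],"roll":0}]' 1 25 && python3 -m crank '[{"translation":[0,0,0],"roll":0},{"translation":[0,0,0],"roll":0},{"translation":[0,0,0],"roll":0},{"translation":[0,0,0],"roll":0},{"translation":[0,0,0],"roll":0},{"translation":[0,0,0],"roll":0}]' -1 25
```

```text
time_s: 3.25
position: [0.4272, 0.3479, 0.0084]
ee_rot: [[0.904, 0.427, 0.0], [0.427, -0.904, -0.0], [-0.0, 0.0, -1.0]]
ft_force: [0.4, -0.3, -0.3]
opening: 0.0853
finger_force: 0.0
time_s: 4.0
position: [0.4278, 0.3484, 0.0095]
ee_rot: [[0.904, 0.427, 0.002], [0.427, -0.904, 0.001], [0.002, -0.0, -1.0]]
ft_force: [-0.0, -0.8, 6.0]
opening: 0.0593
finger_force: 28.8
```

Gripped: opening 59 mm, 29 N. Lifting, then carrying over the box.

```bash
python3 -m crank '[{"translation":[0,0,10],"roll":0},{"translation":[0,0,30],"roll":0},{"translation":[0,0,60],"roll":0},{"translation":[0,0,95],"roll":0},{"translation":[0,0,130],"roll":0},{"translation":[0,0,165],"roll":0},{"translation":[0,0,190],"roll":0},{"translation":[0,0,190],"roll":0}]' && python3 -m crank '[{"translation":[15,-40,0],"roll":0.15},{"translation":[30,-90,0],"roll":0.32},{"translation":[45,-145,0],"roll":0.49},{"translation":[65,-200,0],"roll":0.66},{"translation":[85,-255,0],"roll":0.83},{"translation":[100,-310,0],"roll":1.0},{"translation":[115,-360,0],"roll":1.17},{"translation":[130,-400,0],"roll":1.34}]' && python3 -m crank '[{"translation":[15,-60,0],"roll":0.03},{"translation":[32,-110,0],"roll":0.03},{"translation":[32,-150,0],"roll":0.03},{"translation":[32,-184,0],"roll":0.03},{"translation":[32,-184,0],"roll":0.03},{"translation":[32,-184,0],"roll":0.03}]'
python3 - <<'E'
from h import *
cv2.imwrite("pics/w3.png",get_image("wrist")); np.savez("w3",**camera_model("wrist")); cv2.imwrite("pics/s3.png",get_image("scene"))
E
```

```text
time_s: 5.0
position: [0.4278, 0.3486, 0.2006]
ee_rot: [[0.904, 0.427, 0.004], [0.427, -0.904, 0.002], [0.004, -0.001, -1.0]]
ft_force: [-0.7, 0.4, -2.4]
opening: 0.0596
finger_force: 28.2
time_s: 6.0
position: [0.5561, -0.054, 0.1957]
ee_rot: [[-0.213, 0.977, -0.004], [0.977, 0.213, 0.001], [0.002, -0.004, -1.0]]
ft_force: [0.6, 0.4, -1.1]
opening: 0.059
finger_force: 28.2
time_s: 6.75
position: [0.5884, -0.2352, 0.1964]
ee_rot: [[-0.238, 0.971, -0.003], [0.971, 0.238, 0.002], [0.003, -0.002, -1.0]]
ft_force: [0.1, 1.2, -0.7]
opening: 0.0591
finger_force: 28.2
```

View pics/w3.png

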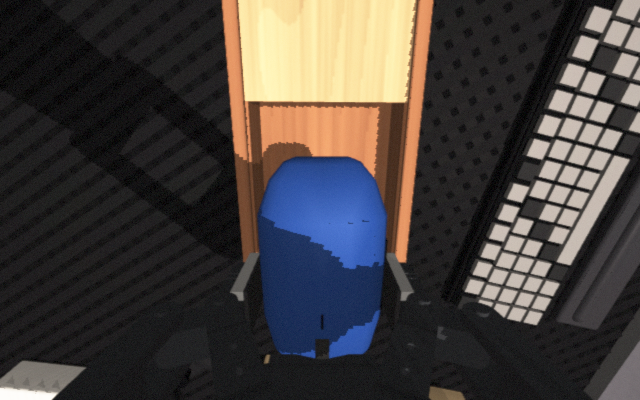

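The wrist view shows the mouse held, with the box around it: rims run (223,0)→(243,262) and (433,0)→(408,262), and the lid front edge is at row 102 from (247) to (408).

Run:
```python
from h import *
m=dict(np.load("w3.npz"))
L=[ray(m,p,.075) for p in[(223,0),(243,262)]];R=[ray(m,p,.075) for p in[(433,0),(408,262)]]
F=[ray(m,p,.067) for p in[(247,101),(408,103)]]
for n,a in zip("LRF",(L,R,F)): d=a[1]-a[0]; print(n,np.round(a,4).tolist(),np.degrees(np.arctan2(d[1],d[0])))
y=np.subtract(L[0],L[1])[:2]/np.linalg.norm(np.subtract(L[0],L[1])[:2])+np.subtract(R[0],R[1])[:2]/np.linalg.norm(np.subtract(R[0],R[1])[:2]); y/=np.linalg.norm(y); x=np.array([y[1],-y[0]])
print("yaw",np.degrees(np.arctan2(x[1],x[0])),"L,R along x",[p[:2]@x for p in L+R],"front y",[p[:2]@y for p in F])
t=sensors.state()["position"][:2]; print("tcp x,y",t@x,t@y, "endmid y",np.array([.6123,-.3248])@y, x,y)
```

```text
L [[0.4749, -0.098, 0.075], [0.5258, -0.3188, 0.075]] -77.00308977427365
R [[0.6322, -0.0595, 0.075], [0.6871, -0.279, 0.075]] -75.94064176517162
F [[0.5029, -0.1666, 0.067], [0.64, -0.1347, 0.067]] 13.116449666327195
yaw 13.528134230277361 L,R along x [np.float64(0.4387519844719786), np.float64(0.4366518957817083), np.float64(0.6006937115299943), np.float64(0.6027910982943052)] front y [np.float64(-0.27963968242359205), np.float64(-0.2806509797032096)]
tcp x,y 0.5176179035307743 -0.36585343241857415 endmid y -0.4590194127679677 [0.97225517 0.2339228 ] [-0.2339228   0.97225517]
```

```bash
python3 -m crank '[{"translation":[2,0,-40],"roll":0},{"translation":[2,0,-75],"roll":0},{"translation":[2,0,-105],"roll":0},{"translation":[2,0,-130],"roll":0},{"translation":[2,0,-150],"roll":0},{"translation":[2,0,-165],"roll":0},{"translation":[2,0,-173],"roll":0},{"translation":[2,0,-175],"roll":0}]' && python3 -m crank '[{"translation":[0,0,-1],"roll":0},{"translation":[0,0,-2],"roll":0},{"translation":[0,0,-3],"roll":0},{"translation":[0,0,-4],"roll":0}]'
```

```text
time_s: 7.85
position: [0.5911, -0.236, 0.0232]
ee_rot: [[-0.238, 0.971, 0.0], [0.971, 0.238, 0.0], [-0.0, 0.0, -1.0]]
ft_force: [-0.3, -0.2, 0.2]
opening: 0.0591
finger_force: 28.1
time_s: 8.35
position: [0.5911, -0.2361, 0.0195]
ee_rot: [[-0.238, 0.971, 0.0], [0.971, 0.238, -0.0], [-0.0, 0.0, -1.0]]
ft_force: [-0.2, 0.7, -0.7]
opening: 0.0594
finger_force: 28.1
```

```bash
python3 -m crank '[{"translation":[0,0,-1],"roll":0},{"translation":[0,0,-2],"roll":0},{"translation":[0,0,-3],"roll":0},{"translation":[0,0,-4],"roll":0},{"translation":[0,0,-4],"roll":0}]'
```

```text
time_s: 8.98
position: [0.5909, -0.2359, 0.0152]
ee_rot: [[-0.238, 0.971, -0.0], [0.971, 0.238, 0.0], [0.0, -0.0, -1.0]]
ft_force: [0.2, 0.2, -1.3]
opening: 0.0596
finger_force: 28.1
```

```bash
python3 -m crank '[{"translation":[0,0,-1],"roll":0},{"translation":[0,0,-1.5],"roll":0},{"translation":[0,0,-1.5],"roll":0}]' && python3 -m crank '[{"translation":[0,0,0],"roll":0},{"translation":[0,0,0],"roll":0},{"translation":[0,0,0],"roll":0},{"translation":[0,0,0],"roll":0}]' 0.75
```

```text
time_s: 9.35
position: [0.5911, -0.2361, 0.0145]
ee_rot: [[-0.238, 0.971, 0.001], [0.971, 0.238, -0.0], [-0.0, 0.0, -1.0]]
ft_force: [-2.0, 1.1, 2.9]
opening: 0.059
finger_force: 28.6
time_s: 9.85
position: [0.5911, -0.236, 0.0137]
ee_rot: [[-0.238, 0.971, 0.0], [0.971, 0.238, 0.0], [0.0, 0.0, -1.0]]
ft_force: [0.6, -0.4, -0.2]
opening: 0.0745
finger_force: 0.0
```

The mouse rests on the floor and is released. Lifting away and checking, while moving over the bar.

```bash
python3 -m crank '[{"translation":[0,0,15],"roll":0},{"translation":[0,0,40],"roll":0},{"translation":[0,0,70],"roll":0},{"translation":[0,0,105],"roll":0},{"translation":[0,0,140],"roll":0},{"translation":[0,0,170],"roll":0},{"translation":[0,0,186],"roll":0}]' && python3 -m crank '[{"translation":[-10,35,0],"roll":-0.17},{"translation":[-20,80,0],"roll":-0.34},{"translation":[-30,120,0],"roll":-0.51},{"translation":[-40,165,0],"roll":-0.68},{"translation":[-50,210,0],"roll":-0.85},{"translation":[-60,255,0],"roll":-1.02},{"translation":[-70,295,0],"roll":-1.19},{"translation":[-78,325,0],"roll":-1.36}]' 0.2 && python3 -m crank '[{"translation":[0,0,0],"roll":-0.15},{"translation":[0,0,0],"roll":-0.215},{"translation":[0,0,0],"roll":-0.215},{"translation":[0,0,0],"roll":-0.215}]'
python3 - <<'E'
from h import *
w=get_image("wrist");s=get_image("scene"); np.savez("w4",**camera_model("wrist"))
cv2.imwrite("pics/w4.png",w); cv2.imwrite("pics/c4.png",np.vstack([w,cv2.resize(s[150:250,190:430],(640,200))[:, :]]))
E
```

```text
time_s: 10.72
position: [0.5916, -0.2364, 0.2035]
ee_rot: [[-0.238, 0.971, 0.004], [0.971, 0.238, -0.002], [-0.003, 0.003, -1.0]]
ft_force: [0.7, 0.1, 0.5]
opening: 0.075
finger_force: 0.0
time_s: 11.72
position: [0.512, 0.0906, 0.1997]
ee_rot: [[0.902, 0.432, -0.001], [0.432, -0.902, -0.0], [-0.001, -0.0, -1.0]]
ft_force: [0.1, 0.4, -0.4]
opening: 0.0513
finger_force: 0.0
time_s: 12.22
position: [0.5128, 0.0889, 0.1997]
ee_rot: [[0.972, 0.234, -0.001], [0.234, -0.972, -0.0], [-0.001, 0.0, -1.0]]
ft_force: [0.2, 0.0, -0.4]
opening: 0.0514
finger_force: 0.0
```

View pics/c4.png

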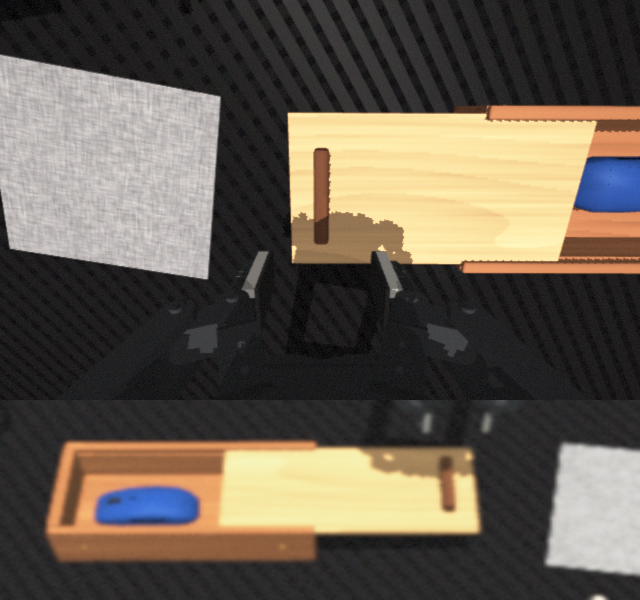

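The mouse sits upright in the box, clear of the walls. The wrist view shows the bar at (314–329, 149–243); locating it.

Run:
```python
from h import *
m=dict(np.load("w4.npz"))
a,b,c=[ray(m,p,.087) for p in[(321.5,150),(321,243),(321,196.5)]]
print(a,b,c,np.linalg.norm(a-b),np.array(sensors.state()["position"])-c)
```

```text
[0.55625777 0.0994815  0.087     ] [0.47090736 0.07947927 0.087     ] [0.51569633 0.09020757 0.087     ] 0.08766288769019014 [-0.00273242 -0.00138724  0.11274138]
```

```bash
python3 -m crank '[{"translation":[3,1,-30],"roll":0},{"translation":[3,1,-60],"roll":0},{"translation":[3,1,-85],"roll":0},{"translation":[3,1,-105],"roll":0},{"translation":[3,1,-118],"roll":0},{"translation":[3,1,-125],"roll":0},{"translation":[3,1,-125],"roll":0},{"translation":[3,1,-125],"roll":0}]' && python3 -m crank '[{"translation":[0,0,0],"roll":0},{"translation":[0,0,0],"roll":0},{"translation":[0,0,0],"roll":0},{"translation":[0,0,0],"roll":0},{"translation":[0,0,0],"roll":0},{"translation":[0,0,0],"roll":0}]' -1 20
```

```text
time_s: 13.32
position: [0.5167, 0.09, 0.0758]
ee_rot: [[0.972, 0.234, 0.002], [0.234, -0.972, 0.0], [0.002, 0.0, -1.0]]
ft_force: [-0.3, -1.2, 0.4]
opening: 0.0513
finger_force: 0.0
time_s: 14.08
position: [0.5163, 0.0901, 0.0754]
ee_rot: [[0.972, 0.234, 0.001], [0.234, -0.972, 0.0], [0.001, 0.0, -1.0]]
ft_force: [-0.2, 0.1, 4.7]
opening: 0.0131
finger_force: 24.4
```

Bar gripped (13 mm). Easing up 1 mm, then closing 66 mm along box −y, direction (0.234, −0.972).

```bash
python3 -m crank '[{"translation":[0,0,1],"roll":0},{"translation":[2,-8,1],"roll":0},{"translation":[4.5,-19,1],"roll":0},{"translation":[7,-29,1],"roll":0},{"translation":[9.5,-39,1],"roll":0},{"translation":[12,-49,1],"roll":0},{"translation":[14,-58,1],"roll":0},{"translation":[15.5,-64,1],"roll":0}]' && python3 -m crank '[{"translation":[0.5,-1.5,0],"roll":0},{"translation":[0.7,-3,0],"roll":0},{"translation":[1,-4.5,0],"roll":0},{"translation":[1.4,-6,0],"roll":0}]'
```

```text
time_s: 15.08
position: [0.5315, 0.0254, 0.0755]
ee_rot: [[0.972, 0.233, -0.0], [0.233, -0.972, 0.0], [-0.0, -0.0, -1.0]]
ft_force: [2.7, 2.6, -3.3]
opening: 0.0131
finger_force: 23.4
time_s: 15.58
position: [0.5328, 0.0202, 0.0756]
ee_rot: [[0.972, 0.234, -0.0], [0.234, -0.972, 0.0], [-0.0, -0.0, -1.0]]
ft_force: [3.4, 1.6, -5.0]
opening: 0.0132
finger_force: 23.1
```

```bash
python3 -m crank '[{"translation":[0.6,-1.2,-0.5],"roll":0},{"translation":[0.9,-2.4,-0.5],"roll":0},{"translation":[1.2,-3.6,-0.5],"roll":0},{"translation":[1.5,-4.8,-0.5],"roll":0},{"translation":[1.8,-6,-0.5],"roll":0},{"translation":[2.1,-7.2,-0.5],"roll":0},{"translation":[2.4,-8.4,-0.5],"roll":0},{"translation":[2.7,-9.6,-0.5],"roll":0}]'
```

```text
time_s: 16.58
position: [0.5353, 0.0102, 0.0754]
ee_rot: [[0.972, 0.234, -0.001], [0.234, -0.972, -0.0], [-0.001, 0.0, -1.0]]
ft_force: [-2.6, -0.4, 1.1]
opening: 0.0133
finger_force: 24.0
```

```bash
python3 -m crank '[{"translation":[0.3,-1,0],"roll":0},{"translation":[0.6,-2,0],"roll":0},{"translation":[0.9,-3,0],"roll":0},{"translation":[1.2,-4,0],"roll":0},{"translation":[1.4,-5,0],"roll":0},{"translation":[1.6,-6,0],"roll":0},{"translation":[1.9,-7,0],"roll":0},{"translation":[2.1,-8,0],"roll":0}]'
```

```text
time_s: 17.58
position: [0.5372, 0.0022, 0.0754]
ee_rot: [[0.972, 0.234, -0.001], [0.234, -0.972, -0.0], [-0.001, 0.0, -1.0]]
ft_force: [-5.0, 0.5, 2.3]
opening: 0.0131
finger_force: 24.2
```

```bash
python3 -m crank '[{"translation":[-0.1,-1,-0.1],"roll":0},{"translation":[0.1,-2,-0.1],"roll":0},{"translation":[0.3,-3,-0.1],"roll":0},{"translation":[0.5,-4,-0.1],"roll":0},{"translation":[0.7,-5,-0.1],"roll":0},{"translation":[0.9,-6,-0.1],"roll":0},{"translation":[1.2,-7,-0.1],"roll":0},{"translation":[1.4,-8,-0.1],"roll":0}]'
```

```text
time_s: 18.58
position: [0.539, -0.0057, 0.0754]
ee_rot: [[0.972, 0.234, -0.0], [0.234, -0.972, -0.0], [-0.0, 0.0, -1.0]]
ft_force: [-5.5, 1.1, 2.9]
opening: 0.0136
finger_force: 24.2
```

```bash
python3 -m crank '[{"translation":[-0.3,-1,0.2],"roll":0},{"translation":[-0.1,-2,0.2],"roll":0},{"translation":[0.1,-3,0.2],"roll":0},{"translation":[0.4,-4,0.2],"roll":0},{"translation":[0.7,-5,0.2],"roll":0},{"translation":[0.9,-6,0.2],"roll":0}]'
```

```text
time_s: 19.32
position: [0.5404, -0.0116, 0.0755]
ee_rot: [[0.972, 0.234, 0.001], [0.234, -0.972, 0.0], [0.001, 0.0, -1.0]]
ft_force: [-0.9, 2.0, 0.4]
opening: 0.013
finger_force: 23.9
```

```bash
python3 -m crank '[{"translation":[0.2,-1,0],"roll":0},{"translation":[0.4,-2,0],"roll":0},{"translation":[0.6,-3,0],"roll":0},{"translation":[0.9,-4,0],"roll":0},{"translation":[1.2,-5,0],"roll":0},{"translation":[1.4,-6,0],"roll":0}]'
```

```text
time_s: 20.08
position: [0.5417, -0.0176, 0.0755]
ee_rot: [[0.972, 0.234, 0.001], [0.234, -0.972, 0.0], [0.001, 0.0, -1.0]]
ft_force: [2.4, 1.5, -1.4]
opening: 0.0129
finger_force: 23.7
```

```bash
python3 -m crank '[{"translation":[0.3,-1,-0.1],"roll":0},{"translation":[0.6,-2,-0.1],"roll":0},{"translation":[0.8,-3,-0.1],"roll":0},{"translation":[1.1,-4,-0.1],"roll":0},{"translation":[1.4,-5,-0.1],"roll":0},{"translation":[1.6,-6,-0.1],"roll":0}]'
```

```text
time_s: 20.82
position: [0.5431, -0.0235, 0.0755]
ee_rot: [[0.972, 0.234, 0.0], [0.234, -0.972, 0.0], [0.0, -0.0, -1.0]]
ft_force: [1.8, 3.3, -0.6]
opening: 0.0133
finger_force: 23.8
```

```bash
python3 -m crank '[{"translation":[0.3,-1,0],"roll":0},{"translation":[0.5,-2,0],"roll":0},{"translation":[0.8,-3,0],"roll":0},{"translation":[1.0,-4,0],"roll":0}]'; python3 -c "
from plant import *
s=sensors.state();print(s['ft_force'],s['position'])"
```

```text
time_s: 21.32
position: [0.544, -0.0272, 0.0755]
ee_rot: [[0.972, 0.234, -0.0], [0.234, -0.972, 0.001], [0.0, -0.001, -1.0]]
ft_force: [1.2, 6.2, 2.3]
opening: 0.0135
finger_force: 24.0
[1.19469201 6.2297111  2.29812938] [ 0.54398031 -0.02724789  0.07545237]
```

Resistance along the box rises 0.9 → 2.8 → 5.8 N. One short 1.5 mm step to confirm.

```bash
python3 -m crank '[{"translation":[0.2,-0.8,0],"roll":0},{"translation":[0.4,-1.5,0],"roll":0},{"translation":[0.4,-1.5,0],"roll":0}]'
```

```text
time_s: 21.7
position: [0.5444, -0.0287, 0.0755]
ee_rot: [[0.972, 0.234, -0.0], [0.234, -0.972, 0.001], [0.0, -0.001, -1.0]]
ft_force: [0.8, 5.7, 1.3]
opening: 0.013
finger_force: 24.0
```

Confirmed at about 5.5 N, so it is binding. Drawing back 23 mm slowly.

```bash
python3 -m crank '[{"translation":[-0.7,3,0],"roll":0},{"translation":[-1.4,6,0],"roll":0},{"translation":[-2.2,9,0],"roll":0},{"translation":[-2.9,12,0],"roll":0},{"translation":[-3.6,15,0],"roll":0},{"translation":[-4.4,18,0],"roll":0},{"translation":[-5.1,21,0],"roll":0},{"translation":[-5.5,22.5,0],"roll":0}]' && python3 -m crank '[{"translation":[0,0,0],"roll":0},{"translation":[0,0,0],"roll":0},{"translation":[0,0,0],"roll":0}]' && python3 -m crank '[{"translation":[0,0,0],"roll":0},{"translation":[0,0,0],"roll":0},{"translation":[0,0,0],"roll":0},{"translation":[0,0,0],"roll":0}]' 0.2
```

```text
time_s: 22.7
position: [0.539, -0.0063, 0.0754]
ee_rot: [[0.972, 0.234, 0.0], [0.234, -0.972, -0.0], [0.0, 0.0, -1.0]]
ft_force: [3.7, 0.2, 1.0]
opening: 0.0133
finger_force: 23.8
time_s: 23.08
position: [0.539, -0.0062, 0.0754]
ee_rot: [[0.972, 0.234, 0.0], [0.234, -0.972, 0.001], [0.0, -0.001, -1.0]]
ft_force: [3.2, 2.0, 1.1]
opening: 0.0134
finger_force: 23.9
time_s: 23.58
position: [0.5386, -0.0067, 0.0751]
ee_rot: [[0.972, 0.234, -0.001], [0.234, -0.972, -0.0], [-0.001, -0.0, -1.0]]
ft_force: [-0.8, -0.4, 0.1]
opening: 0.0514
finger_force: 0.0
```

```bash
python3 -m crank '[{"translation":[0,0,10],"roll":0},{"translation":[0,0,25],"roll":0},{"translation":[0,0,50],"roll":0},{"translation":[0,0,80],"roll":0},{"translation":[0,0,110],"roll":0},{"translation":[0,0,130],"roll":0},{"translation":[0,0,130],"roll":0}]'
python3 - <<'E'
from h import *
w=get_image("wrist");s=get_image("scene"); m=camera_model("wrist")
cv2.imwrite("pics/c5.png",np.vstack([w,cv2.resize(s[150:250,190:430],(640,200))])); np.savez("w5",**m)
E
```

```text
time_s: 24.45
position: [0.5403, -0.0068, 0.209]
ee_rot: [[0.972, 0.234, 0.007], [0.234, -0.972, -0.001], [0.006, 0.002, -1.0]]
ft_force: [-0.1, 0.7, -0.7]
opening: 0.0511
finger_force: 0.0
```

View pics/c5.png

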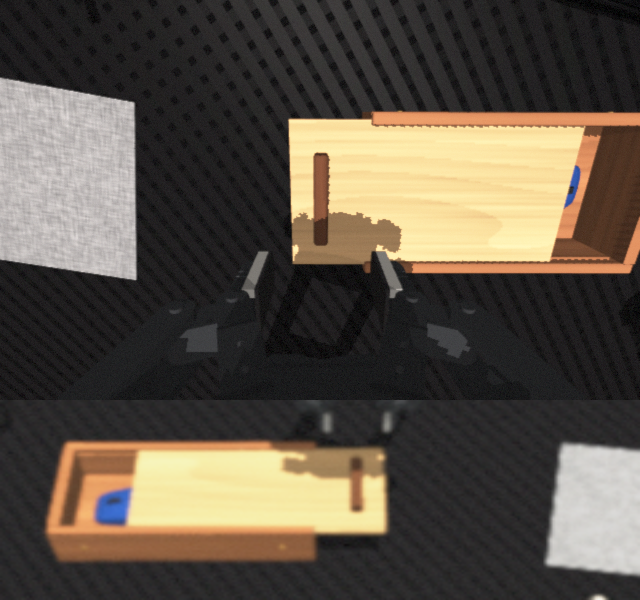

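The lid is drawn back, with its bar at wrist (321,198). The mouse still lies flat under it, and the gripper is clear.

```bash
python3 -m crank '[{"translation":[0,0,0],"roll":0},{"translation":[0,0,0],"roll":0},{"translation":[0,0,0],"roll":0},{"translation":[0,0,0],"roll":0}]' && python3 -c "
from plant import job_done
print(job_done())"
```

```text
time_s: 25.05
position: [0.5388, -0.0066, 0.2051]
ee_rot: [[0.972, 0.234, -0.0], [0.234, -0.972, -0.0], [-0.0, -0.0, -1.0]]
ft_force: [0.4, 0.2, 0.0]
opening: 0.0512
finger_force: 0.0
the job is handed in; nothing more can be done
None
```

I handed the job in at 25 s with no verdict returned: the mouse lies upright in the box, and the lid was slid shut until it bound at about 5.5 N, drawn back 23 mm and released, with nothing else on the desk touched.

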